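# Hold the belt tensioner back for a new belt

## Robot

A 6-joint arm with a two-finger parallel gripper is mounted at the origin on the work surface. World frame = base frame: x ahead of the robot, y to its left, z up, the work surface at z = 0. Lengths are in m, angles in rad, forces in N, time in s.
With the tool pointing down it reaches from about 0.35 to 0.8 m from the base axis. Payload 7.3 kg.
Tool frame: the origin (TCP) lies where the fingers leave the gripper's body, on its centre line; the fingertips stand 73 mm ahead of it and the grasp point (between the pads) lies 54 mm ahead of it (tips_ahead is the distance from the TCP to the fingertips, in m); z points along the fingers, y is the line along which they close (so a half turn about z gives the same grasp; the last joint's range is limited). The gripper opens to 85 mm and grips with 20 to 120 N. Pads are 22 mm wide; open, the fingers measure 114 mm over their backs; the gripper's body (76 mm by 85 mm) begins 54 mm behind the grasp point. The pads swing forward as they close: fully open they stand 13 mm farther back than shut.
Start: joints at [1.094, 0.342, 1.524, -0, 1.275, -0.146], TCP at [0.171, 0.497, 0.304] pointing down, gripper open.
Joint ranges: [-2.53, 2.53], [-0.77, 2.02], [0.04, 2.7], [-1, 4.14], [0.28, 2.66], [-3.11, 3.11]. Speed limits (rad/s): [2.57, 2.57, 3.14, 3.14, 3.14, 3.14].

## Interface

Orientations are given as a 3x3 rotation matrix whose columns are the frame's x, y, z axes.
In Python, from station import * gives the robot as it stands.
- The arm moves only by the tool servo_tool, never from a script. Its argument "series" is a list of rows, each an object of numbers: "grip": the closure, from 0 (fully open) to 1 (shut); "dx", "dy", "dz": the shift along the tool's x, y, z each as a share of 0.5 m, from -1 to 1; "roll": the turn about the tool's z as a share of 180 degrees, from -1 to 1. A call has 1 to 12 rows; each row is the pose to reach, as a shift and turn from the pose commanded when the call began, along the tool's axes at that moment, turning the shorter way round; what a row does not reach only later rows make up. A row lasts 1/10 s, in which the tool goes at most 50 mm and 8.59 degrees, less where a joint would pass 70% of its speed; a pose out of reach is approached as far as the arm can. A call with a number of a shift or a turn outside -1 to 1 is refused whole. A call with a gripper value outside its range is refused whole. The fingers move at their own pace and stop on an object; "force" is the grip in N (left out, the last holds). Time passes only in rows, so rows that repeat a pose let the fingers close. It gives the time, the measured TCP pose, the force, the opening and the grip force at its end, in the units of the state.
- observe(): the state, without advancing time (a new reading comes with each control period).
- camera(name): name is "side" or "top" or "wrist"; returns a dict with "frame" (384x512x3 uint8, red, green, blue), "intrinsics" (3x3 intrinsics, pixels), "rvec" (rotation vector, rad) and "tvec" (3), from world to camera coordinates, as OpenCV has them. Camera axes: x right, y down, z forward; pixel columns grow to the right and rows downward; lengths in m; the calibration is good to about 2 mm. A picture is of the moment at which its call begins. There is no depth.
- sign_off(): hands the job in; it is judged then, once.
Trained networks look in a picture, given as the dict that the camera call returned (one of the last four; its "shot" number tells which), for a name from the list of things; names that differ only in an ending like _2 or _b are one class to them, and where a whole thing is asked for, a point or a joint stands for the part that bears it (a point fixed in the world has none). Each returns a list of dicts, best first, with "confidence" (0 to 1); they miss things now and then, are a little off and sometimes report something else, mostly with a low value. They report only what shows in the picture. A call takes as long as a camera call.
- find_in(picture, target): "at" ([x, y, z] in m, in world coordinates, good to about 4 mm: the middle of the surface that is visible of it).
- cut_out(picture, target): "pixels" (384x512 bool, what is visible of it).
The state is a dict: "t": time; "q": joint angles; "qvel": joint speeds; "tau": joint torques, N m; "ee_pos": TCP position; "eef_rot": TCP orientation; "wrist_force": force on the tool from outside, world axes, zero at the start; "ft_torque": the same for the moment, N m; "finger_gap": finger opening in m; "gripper_force": force on a finger pad.
Only numpy, scipy, OpenCV 4.12 (cv2) and the standard library are available. Lean on these libraries where they do the work, as an engineer would, in place of code of your own. Each camera call takes 0.05 s, during which the arm holds its last target. There are 200 camera calls.

## Task

Press down the red-gripped lever of the sprung belt tensioner until it is past the third and last click of its ratchet, and keep it held there, with the spring's load on your fingers and not on the pawl, so that a new belt can be slipped over the idler: finish while still holding it. The yellow pawl is the safety catch and must lie on the ratchet wheel before you press: if you find it thrown back, tip it over onto the wheel first. Press gently, without forcing the lever hard against its stop, and leave the loose parts on the bench where they are.

Things in the scene. Friction and masses are not known exactly. Their poses are not given: they have to be found in the camera images.
- drive_unit: Belt-drive unit bolted to the bench: 12 mm steel base (200 x 260 mm), upright aluminium side plate, motor, two pulleys. Origin on the bench; x points out of the plate's front face, where the mechanism is, y along the plate towards the red grip, z up. Plate (mm): x -10..0, y -150..90, top at z 213 for y under -68, z 160 up to y 2, z 100 beyond; motor behind it to x -110, z 100.
- tensioner (a joint): Blue tensioner lever, rad pressed down. 0: sprung up, 0.42 rad above level. At 0.42 it is level; stop at 0.80. Spring pushes back with about 6 N at the grip at 0 and 14 N at 0.7. With the pawl on, it clicks near 0.18, 0.42 and, last, 0.66. Let go after the last click, it falls back onto the pawl at 0.63; from 0.64 up its load is off the pawl.
- pawl (a joint): Yellow flip-over pawl, held by its weight alone. About 0.12 lying on the ratchet at the start, 0.10 to 0.18 as teeth pass under it, below 0.05 once dropped behind the third tooth. Upright on its pivot at 1.9; beyond that it falls back and rests at 2.52 on its pin, leaning 35 degrees away from the wheel (towards -y of drive_unit).
- grip_top (a point): Middle of the top face of the red grip at the lever's free end; moves with the lever on a 155 mm radius about tensioner_pivot. The grip is 28 mm wide (x of drive_unit), 58 mm long along the lever, 18 mm thick, with a 24 mm high flange at its outer end.
- tensioner_pivot (a point): Axis of lever and ratchet wheel (it runs along x of drive_unit), in the middle of the lever's thickness, 140 mm above the bench. On the lever, 92 mm out, is the black idler roller, radius 22 mm. Wheel radius 42 mm, teeth 8 mm.
- pawl_pivot (a point): Pivot of the pawl in the middle of its 16 mm width, 201 mm above the bench; its axis runs along x of drive_unit.
- pawl_tip (a point): Nose of the pawl, 55 mm from its pivot, in the middle of its width. The pawl is 9 mm thick; a small thumb tab stands on it near the nose. Thrown back, the nose is 45 mm above the pivot and 32 mm to the side away from the wheel.
- spare_idler: Loose black roller with a steel bearing, 44 mm across, 26 mm high, standing on its end face on the bench; origin at its underside. Leave it alone.
- elbow_fitting: Loose black push-in elbow fitting with a brass end, about 35 x 50 mm, 20 mm high, lying on the bench; origin at its underside, at the bend. Leave it alone.
- wrench: Loose steel wrench, 160 mm long, lying on the bench; origin at its middle, x along it. Leave it alone.

How it is judged:
At the end, for the whole second after the job is handed in: The pawl has dropped behind the third tooth (pawl joint under 0.07 rad), the tensioner stands still at over 0.633 rad, the fingers press on it with over 5 N, and it bears on the pawl with less than 4 N (value of joint tensioner above 0.633 rad and value of joint pawl below 0.07 rad and contact force between the fingers and tensioner above 5 N and contact force between tensioner and pawl below 4 N and velocity of joint tensioner between -0.1 and 0.1 rad/s); the arm keeps its last pose, push and grip.
It fails at once if the tensioner was pressed down with the pawl thrown back (value of joint tensioner above 0.15 rad and value of joint pawl above 1 rad).
It fails at once if the fingers pressed on the tensioner with more than 45 N (contact force between the fingers and tensioner above 45 N).
It fails at once if a loose part was moved (distance of any of spare_idler, elbow_fitting, wrench from where it was at the start of the episode above 0.03 m).
It also fails if it takes over 38 s, if anything falls off the work surface, if the arm or the gripper's body presses on something with over 40 N, if the wrist force passes 120 N, or if a joint passes its speed limit or range.

## Working session

There is one attempt and no reset: what is moved stays moved. The work goes in short steps, Python scripts to look and compute and a tool call to move; the robot and the scene stay as the last step left them, time stands still between calls to the robot, and variables do not carry over. Pictures are saved under pics/ and viewed, at most 10 in all, crops included, and the job is handed in when it is done.

Besides the shell and the picture viewer there is one more tool, called by a JSON object that holds its "name" and its "arguments". servo_tool: Moves the arm, as the interface text tells. Shift numbers are shares of 0.5 m and turn numbers shares of 180 degrees, none past 1 either way. Its arguments: {"type":"object","properties":{"series":{"type":"array","items":{"type":"object","properties":{"grip":{"type":"number"},"dx":{"type":"number"},"dy":{"type":"number"},"dz":{"type":"number"},"roll":{"type":"number"}}}},"force":{"type":"number"}},"required":["series"]}

```bash
mkdir -p pics
cat > h.py <<'E'
from station import *
import numpy as np, cv2
def look(names, targets, save=None):
    for n in names:
        p=camera(n)
        if save: cv2.imwrite(f"pics/{save}_{n}.png", p["frame"][:,:,::-1])
        for t in targets:
            print(n,t,[(np.round(d["at"],3).tolist(),round(d["confidence"],2)) for d in find_in(p,t)[:2]])
E
python3 - <<'E'
from h import *
s=observe(); print(s["t"],s["ee_pos"],np.round(s["eef_rot"],3).tolist(),s["finger_gap"])
look(["side","top"],["grip_top","tensioner_pivot","pawl_pivot","pawl_tip","drive_unit","spare_idler","elbow_fitting","wrench"],"a")
print(observe()["t"])
E
```

```text
0.0 [0.17035386 0.49628579 0.30323311] [[-0.946, 0.325, -0.001], [0.325, 0.946, -0.001], [0.0, -0.001, -1.0]] 0.08559176763232405
side grip_top [([0.594, 0.013, 0.171], 0.71)]
side tensioner_pivot [([0.544, -0.06, 0.056], 0.57)]
side pawl_pivot [([0.547, -0.057, 0.054], 0.91), ([0.484, -0.226, 0.003], 0.22)]
side pawl_tip [([0.56, -0.045, 0.202], 0.64)]
side drive_unit [([0.543, -0.064, 0.051], 0.97)]
side spare_idler [([0.699, -0.016, 0.022], 0.89)]
side elbow_fitting [([0.675, -0.138, 0.017], 0.63)]
side wrench [([0.484, -0.228, 0.005], 0.97), ([0.544, -0.06, 0.056], 0.54)]
top grip_top [([0.599, 0.052, 0.195], 0.81)]
top tensioner_pivot [([0.536, 0.002, 0.02], 0.73), ([0.68, -0.136, 0.02], 0.71)]
top pawl_pivot [([0.536, 0.001, 0.017], 0.87)]
top pawl_tip [([0.557, -0.052, 0.208], 0.78), ([0.601, 0.05, 0.195], 0.54)]
top drive_unit [([0.54, 0.006, 0.021], 0.82)]
top spare_idler [([0.703, -0.002, 0.028], 0.62)]
top elbow_fitting [([0.682, -0.134, 0.016], 0.46)]
top wrench [([0.48, -0.219, 0.006], 0.96), ([0.68, -0.134, 0.014], 0.36)]
0.9
```

View pics/a_side.png

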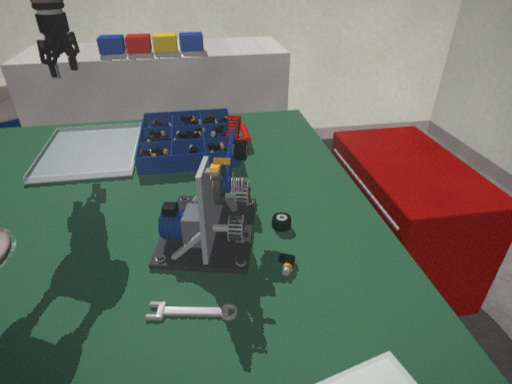

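View pics/a_top.png

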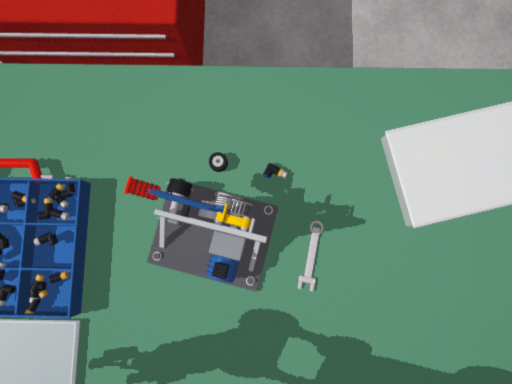

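Run:
```python
from h import *
a=cv2.imread("pics/a_side.png")[135:275,145:265]; b=cv2.imread("pics/a_top.png")[165:295,115:290]
a=cv2.resize(a,None,fx=4,fy=4,interpolation=cv2.INTER_CUBIC)[:, :320+40]; b=cv2.resize(b,(437,325),interpolation=cv2.INTER_CUBIC)
c=np.zeros((560,800,3),np.uint8); c[:,:360]=a[:560]; c[:325,362:799]=b
cv2.imwrite("pics/crop1.png",c)
R={}
for n in ["side","top"]:
    p=camera(n); K=p["intrinsics"]; Rm=cv2.Rodrigues(np.array(p["rvec"]))[0]; t=np.array(p["tvec"]).reshape(3,1)
    np.savez(f"cam_{n}.npz",K=K,R=Rm,t=t)
    hsv=cv2.cvtColor(p["frame"],cv2.COLOR_RGB2HSV)
    for name in ["grip_top","pawl_tip"]:
        ds=cut_out(p,name)
        for d in ds[:2]:
            ys,xs=np.nonzero(d["pixels"]); 
            print(n,name,round(d["confidence"],2),len(xs),xs.mean().round(1),ys.mean().round(1),xs.min(),xs.max(),ys.min(),ys.max())
    print(n,"cam pos",(-Rm.T@t).ravel().round(3), Rm.round(2).tolist(),np.round(K,1).tolist())
```

```text
side grip_top 0.66 1501 230.3 162.4 213 248 116 205
side grip_top 0.44 322 281.1 222.2 272 291 213 232
side pawl_tip 0.65 161 218.5 163.3 209 229 158 170
side cam pos [ 0.521 -0.688  0.537] [[0.99, -0.16, -0.01], [-0.09, -0.53, -0.84], [0.13, 0.83, -0.54]] [[378.8, 0.0, 248.7], [0.0, 378.8, 195.0], [0.0, 0.0, 1.0]]
top grip_top 0.8 1613 177.6 195.2 125 231 177 219
top pawl_tip 0.54 361 232.1 218.4 216 250 204 227
top cam pos [ 0.514 -0.108  0.919] [[0.02, -1.0, -0.01], [-0.99, -0.01, -0.14], [0.14, 0.01, -0.99]] [[392.7, 0.0, 257.5], [0.0, 392.7, 188.7], [0.0, 0.0, 1.0]]
```

View pics/crop1.png

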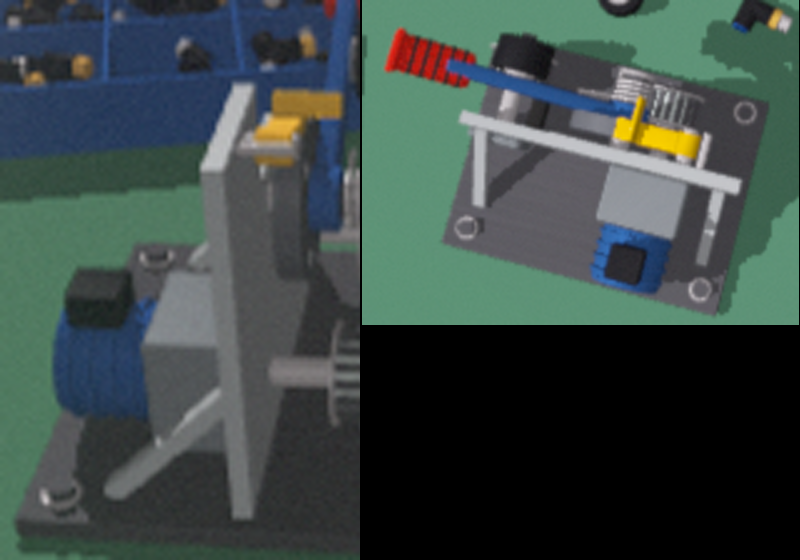

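```bash
cat >> h.py <<'E'
def ray(cam,px,z):
    c=np.load(f"cam_{cam}.npz"); C=(-c["R"].T@c["t"]).ravel()
    d=c["R"].T@np.linalg.inv(c["K"])@np.array([px[0],px[1],1.]); return (C+d*(z-C[2])/d[2]).round(4)
E
python3 - <<'E'
from h import *
f=lambda x,y:((x-362)/2.497+115,y/2.5+165)
for n,(x,y),z in [("plate -150 end",(740,186),.213),("plate 90 end",(462,118),.1),("grip inner",(470,67),.19),("grip mid",(434,57),.205),("grip outer flange",(396,50),.235),("pawl pivot",(690,143),.205),("pawl left",(618,125),.19),("tab front",(638,98),.21),("bolt1",(746,112),.012),("bolt2",(700,289),.012),("bolt3",(467,228),.012)]:
    print(n,ray("top",f(x,y),z))
E
```

```text
plate -150 end [ 0.5225 -0.1175  0.213 ]
plate 90 end [0.5766 0.1149 0.1   ]
grip inner [0.6081 0.0864 0.19  ]
grip mid [0.6132 0.1094 0.205 ]
grip outer flange [0.6136 0.1275 0.235 ]
pawl pivot [ 0.5529 -0.0808  0.205 ]
pawl left [ 0.5663 -0.0263  0.19  ]
tab front [ 0.5847 -0.0425  0.21  ]
bolt1 [ 0.593  -0.1247  0.012 ]
bolt2 [ 0.4321 -0.0851  0.012 ]
bolt3 [0.4829 0.129  0.012 ]
```

{"name": "servo_tool", "arguments": {"series": [{"dx": -0.08,"dy": -0.035,"dz": -0.08,"grip": 1},{"dx": -0.16,"dy": -0.07,"dz": -0.08,"grip": 1},{"dx": -0.24,"dy": -0.11,"dz": -0.08,"roll": -0.01,"grip": 1},{"dx": -0.32,"dy": -0.145,"dz": -0.08,"roll": -0.02,"grip": 1},{"dx": -0.41,"dy": -0.18,"dz": -0.08,"roll": -0.03,"grip": 1},{"dx": -0.5,"dy": -0.215,"dz": -0.08,"roll": -0.03,"grip": 1},{"dx": -0.58,"dy": -0.25,"dz": -0.08,"roll": -0.03,"grip": 1},{"dx": -0.66,"dy": -0.285,"dz": -0.08,"roll": -0.03,"grip": 1},{"dx": -0.74,"dy": -0.32,"dz": -0.08,"roll": -0.03,"grip": 1},{"dx": -0.82,"dy": -0.35,"dz": -0.08,"roll": -0.03,"grip": 1},{"dx": -0.9,"dy": -0.38,"dz": -0.08,"roll": -0.03,"grip": 1},{"dx": -0.96,"dy": -0.41,"dz": -0.08,"roll": -0.03,"grip": 1}]}}

```text
validation failed for argument at $.se...
```

Run:
```python
from h import *
s=observe(); print(s["t"],s["ee_pos"],np.round(s["eef_rot"],3).tolist(),s["finger_gap"],s["wrist_force"])
look(["wrist"],["grip_top","pawl_tip","pawl_pivot"],"b")
```

```text
1.2 [0.17050023 0.4965592  0.30393342] [[-0.946, 0.325, 0.0], [0.325, 0.946, 0.0], [-0.0, 0.0, -1.0]] 0.08564834090035962 [ 0.07565245 -0.07993834  0.11317716]
wrist grip_top []
wrist pawl_tip []
wrist pawl_pivot []
```

View pics/b_wrist.png

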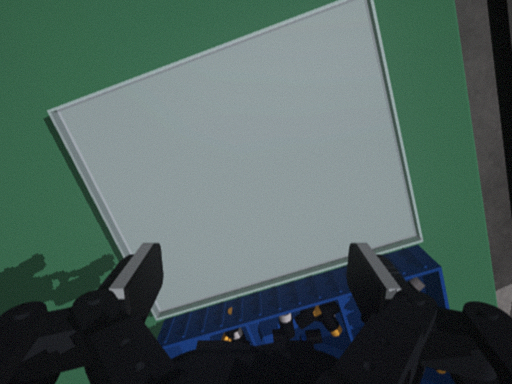

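The move was refused and the arm is still at the start; the wrist view shows only the tray and bins. I'll try again with every key in each row.

{"name": "servo_tool", "arguments": {"series": [{"dx": -0.08,"dy": -0.04,"dz": -0.08,"roll": 0,"grip": 1},{"dx": -0.5,"dy": -0.22,"dz": -0.08,"roll": -0.03,"grip": 1},{"dx": -0.5,"dy": -0.22,"dz": -0.08,"roll": -0.03,"grip": 1},{"dx": -0.5,"dy": -0.22,"dz": -0.08,"roll": -0.03,"grip": 1},{"dx": -0.5,"dy": -0.22,"dz": -0.08,"roll": -0.03,"grip": 1},{"dx": -0.5,"dy": -0.22,"dz": -0.08,"roll": -0.03,"grip": 1}], "force": 40}}

```text
t: 2.0
ee_pos: [0.373, 0.3092, 0.3442]
eef_rot: [[-0.972, 0.236, 0.001], [0.236, 0.972, 0.0], [-0.001, 0.0, -1.0]]
wrist_force: [-0.3, 0.3, -0.1]
finger_gap: 0.0002
gripper_force: 0.0
```

{"name": "servo_tool", "arguments": {"series": [{"dx": -0.56,"dy": -0.28,"dz": 0,"roll": 0,"grip": 1},{"dx": -0.56,"dy": -0.28,"dz": 0,"roll": 0,"grip": 1},{"dx": -0.56,"dy": -0.28,"dz": 0,"roll": 0,"grip": 1},{"dx": -0.56,"dy": -0.28,"dz": 0,"roll": 0,"grip": 1},{"dx": -0.56,"dy": -0.28,"dz": 0,"roll": 0,"grip": 1},{"dx": -0.56,"dy": -0.28,"dz": 0,"roll": 0,"grip": 1},{"dx": -0.56,"dy": -0.28,"dz": 0,"roll": 0,"grip": 1},{"dx": -0.56,"dy": -0.28,"dz": 0,"roll": 0,"grip": 1}]}}

```text
t: 2.8
ee_pos: [0.6116, 0.1079, 0.3428]
eef_rot: [[-0.971, 0.237, -0.001], [0.237, 0.971, -0.0], [0.001, -0.0, -1.0]]
wrist_force: [-1.2, 0.8, -0.8]
finger_gap: 0.0003
gripper_force: 0.0
```

Run:
```python
from h import *
s=observe(); print(s["t"],s["ee_pos"],s["wrist_force"])
look(["wrist"],["grip_top","pawl_tip","pawl_pivot"],"c")
look(["side"],["grip_top","pawl_tip"],"c")
p=camera("wrist"); K=p["intrinsics"]; Rm=cv2.Rodrigues(np.array(p["rvec"]))[0]; t=np.array(p["tvec"]).reshape(3,1)
np.savez("cam_wrist.npz",K=K,R=Rm,t=t)
a=cv2.imread("pics/c_wrist.png"); b=cv2.imread("pics/c_side.png")[60:260,140:310]
c=np.zeros((384,800,3),np.uint8); c[:,:512]=a; c[:339,512:]=cv2.resize(b,(288,339)); cv2.imwrite("pics/c.png",c)
```

```text
2.8 [0.61164644 0.10792225 0.34279109] [-1.23195627  0.81017369 -0.79866672]
wrist grip_top [([0.6, 0.05, 0.186], 0.94)]
wrist pawl_tip [([0.56, -0.035, 0.202], 0.72)]
wrist pawl_pivot [([0.544, 0.019, 0.086], 0.96)]
side grip_top [([0.595, 0.008, 0.173], 0.57)]
side pawl_tip []
```

View pics/c.png

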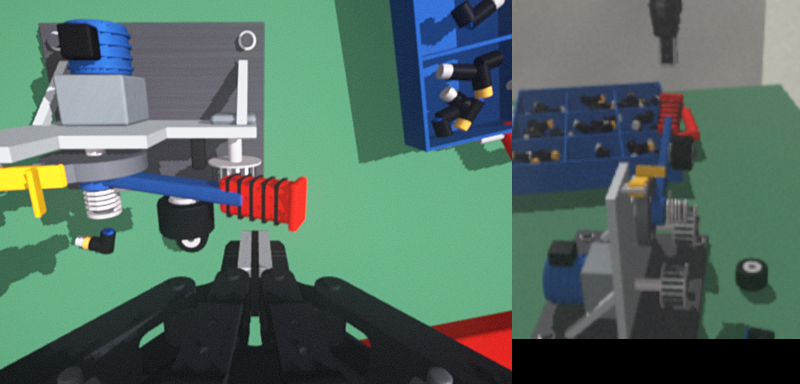

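The wrist view (left half) shows the red grip at px (222–306, 172–230) with its flange at about (300,203), and the closed tips at (255,235). The yellow pawl lies forward on the wheel, at the left edge (0–65,175). The side view shows the fingers above the grip.

Run:
```python
from h import *
for px,z in [((256,182),.20),((258,214),.20),((228,200),.19),((298,204),.225),((262,199),.21),((262,199),.2)]: print(px,z,ray("wrist",px,z))
o=np.array([.5612,.0267]);X=np.array([.973,-.231]);Y=np.array([.231,.973])
for px,z in [((256,182),.20),((258,214),.20),((228,200),.19),((298,204),.225),((262,199),.205)]:
    d=ray("wrist",px,z)[:2]-o; print((X@d).round(4),(Y@d).round(4))
```

```text
(256, 182) 0.2 [0.5972 0.1152 0.2   ]
(258, 214) 0.2 [0.6212 0.111  0.2   ]
(228, 200) 0.19 [0.6089 0.0907 0.19  ]
(298, 204) 0.225 [0.6107 0.1395 0.225 ]
(262, 199) 0.21 [0.6072 0.117  0.21  ]
(262, 199) 0.2 [0.6106 0.1164 0.2   ]
0.0146 0.0944
0.0389 0.0959
0.0316 0.0733
0.0221 0.1212
0.0256 0.0986
```

{"name": "servo_tool", "arguments": {"series": [{"dx": 0.006,"dy": 0.008,"dz": 0.03,"roll": 0,"grip": 1},{"dx": 0.006,"dy": 0.008,"dz": 0.06,"roll": 0,"grip": 1},{"dx": 0.006,"dy": 0.008,"dz": 0.08,"roll": 0,"grip": 1},{"dx": 0.006,"dy": 0.008,"dz": 0.09,"roll": 0,"grip": 1},{"dx": 0.006,"dy": 0.008,"dz": 0.1,"roll": 0,"grip": 1},{"dx": 0.006,"dy": 0.008,"dz": 0.11,"roll": 0,"grip": 1},{"dx": 0.006,"dy": 0.008,"dz": 0.12,"roll": 0,"grip": 1},{"dx": 0.006,"dy": 0.008,"dz": 0.13,"roll": 0,"grip": 1},{"dx": 0.006,"dy": 0.008,"dz": 0.13,"roll": 0,"grip": 1}]}}

```text
t: 4.1
ee_pos: [0.6094, 0.1145, 0.2801]
eef_rot: [[-0.972, 0.234, 0.004], [0.234, 0.972, 0.001], [-0.003, 0.002, -1.0]]
wrist_force: [0.8, 1.3, 6.0]
finger_gap: -0.0001
gripper_force: 2.7
```

{"name": "servo_tool", "arguments": {"series": [{"dx": 0,"dy": 0.002,"dz": 0.015,"roll": 0,"grip": 1},{"dx": 0,"dy": 0.004,"dz": 0.03,"roll": 0,"grip": 1},{"dx": 0,"dy": 0.006,"dz": 0.045,"roll": 0,"grip": 1},{"dx": 0,"dy": 0.008,"dz": 0.06,"roll": 0,"grip": 1},{"dx": 0,"dy": 0.01,"dz": 0.075,"roll": 0,"grip": 1},{"dx": 0,"dy": 0.01,"dz": 0.09,"roll": 0,"grip": 1},{"dx": 0,"dy": 0.01,"dz": 0.1,"roll": 0,"grip": 1},{"dx": 0,"dy": 0.01,"dz": 0.11,"roll": 0,"grip": 1},{"dx": 0,"dy": 0.01,"dz": 0.12,"roll": 0,"grip": 1},{"dx": 0,"dy": 0.01,"dz": 0.12,"roll": 0,"grip": 1}]}}

```text
t: 5.1
ee_pos: [0.6114, 0.1212, 0.2214]
eef_rot: [[-0.972, 0.234, 0.007], [0.234, 0.972, 0.004], [-0.006, 0.006, -1.0]]
wrist_force: [1.4, 8.0, 11.7]
finger_gap: -0.0
gripper_force: 5.7
```

Run:
```python
from h import *
look(["wrist","side"],["pawl_tip"],"d")
a=cv2.imread("pics/d_wrist.png"); b=cv2.imread("pics/d_side.png")[100:270,160:305]
c=np.zeros((384,800,3),np.uint8); c[:,:512]=a; c[:338,512:]=cv2.resize(b,(288,338)); cv2.imwrite("pics/d.png",c)
```

```text
wrist pawl_tip []
side pawl_tip [([0.592, -0.031, 0.15], 0.56), ([0.56, -0.048, 0.2], 0.53)]
```

View pics/d.png

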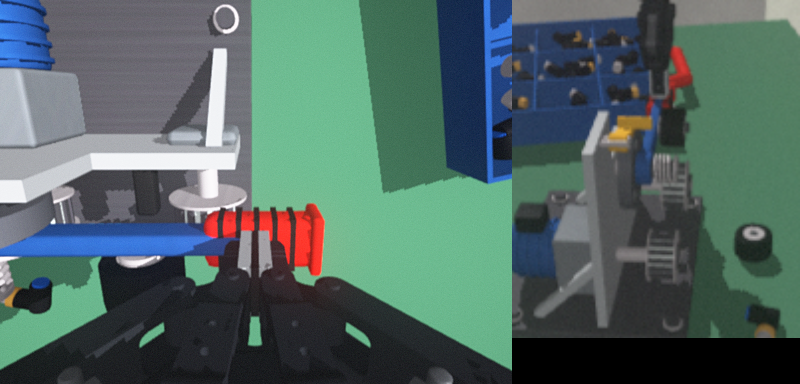

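The tips sit on the grip and the lever is about level (tip z 0.148), with the pawl on the wheel. I'll keep going, more slowly.

{"name": "servo_tool", "arguments": {"series": [{"dx": 0,"dy": -0.002,"dz": 0.01,"roll": 0,"grip": 1},{"dx": 0,"dy": -0.004,"dz": 0.02,"roll": 0,"grip": 1},{"dx": 0,"dy": -0.006,"dz": 0.03,"roll": 0,"grip": 1},{"dx": 0,"dy": -0.008,"dz": 0.04,"roll": 0,"grip": 1},{"dx": 0,"dy": -0.01,"dz": 0.05,"roll": 0,"grip": 1},{"dx": 0,"dy": -0.01,"dz": 0.06,"roll": 0,"grip": 1},{"dx": 0,"dy": -0.01,"dz": 0.07,"roll": 0,"grip": 1},{"dx": 0,"dy": -0.01,"dz": 0.072,"roll": 0,"grip": 1},{"dx": 0,"dy": -0.01,"dz": 0.072,"roll": 0,"grip": 1}]}}

```text
t: 6.2
ee_pos: [0.6107, 0.1163, 0.1862]
eef_rot: [[-0.972, 0.234, 0.008], [0.234, 0.972, 0.004], [-0.007, 0.006, -1.0]]
wrist_force: [1.0, 8.1, 13.2]
finger_gap: -0.0001
gripper_force: 7.4
```

Run:
```python
from h import *
look(["wrist","side"],["pawl_tip"],"e")
a=cv2.imread("pics/e_wrist.png"); b=cv2.imread("pics/e_side.png")[130:220,180:260]
c=np.zeros((384,800,3),np.uint8); c[:,:512]=a; c[:324,512:]=cv2.resize(b,(288,324),interpolation=cv2.INTER_CUBIC); cv2.imwrite("pics/e.png",c)
```

```text
wrist pawl_tip []
side pawl_tip [([0.56, -0.045, 0.198], 0.46)]
```

View pics/e.png

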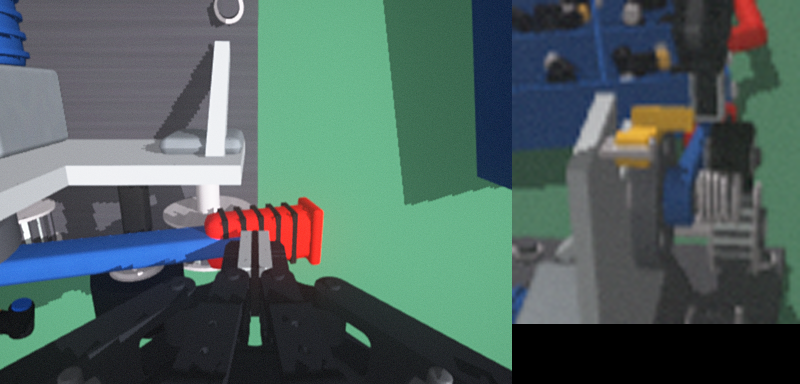

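The lever is past level by about 0.25 rad, so q is near 0.66–0.69. I'll press a little further and track the pawl's drop through the yellow tab's pixel position.

{"name": "servo_tool", "arguments": {"series": [{"dx": 0,"dy": 0,"dz": 0.004,"roll": 0,"grip": 1},{"dx": 0,"dy": -0.001,"dz": 0.008,"roll": 0,"grip": 1},{"dx": 0,"dy": -0.002,"dz": 0.012,"roll": 0,"grip": 1},{"dx": 0,"dy": -0.002,"dz": 0.012,"roll": 0,"grip": 1}]}}

```text
t: 6.8
ee_pos: [0.6104, 0.1151, 0.1803]
eef_rot: [[-0.972, 0.234, 0.008], [0.234, 0.972, 0.004], [-0.007, 0.006, -1.0]]
wrist_force: [0.8, 7.0, 13.5]
finger_gap: -0.0001
gripper_force: 7.7
```

```bash
cat > y.py <<'E'
from h import *
import sys
for n in ["side"]:
    p=camera(n); cv2.imwrite(f"pics/{sys.argv[1]}_{n}.png",p["frame"][:,:,::-1])
for k in sys.argv[1].join(["a,d,e,",""]).split(","):
    im=cv2.imread(f"pics/{k}_side.png")[148:185,200:240].astype(float)
    w=np.clip((im[:,:,2]+im[:,:,1])/2-im[:,:,0]-40,0,None)
    ys,xs=np.mgrid[148:185,200:240]
    t=w*(xs>=222); print(k,"all",(w*xs).sum()/w.sum(),(w*ys).sum()/w.sum(),"tab",(t*xs).sum()/t.sum(),(t*ys).sum()/t.sum(),t.sum())
s=observe(); print(s["t"],s["ee_pos"],s["wrist_force"])
E
python3 y.py f
```

```text
a all 217.59733422939067 164.11015905017922 tab 225.44678714859438 160.88052208835342 1992.0
d all 217.91387585905966 164.11017781171594 tab 225.63666085440278 160.90780296425459 2294.0
e all 218.16407185628742 164.9506130595951 tab 225.7120219733784 162.73399535178532 2366.5
f all 218.25195511730703 164.9890060070271 tab 225.79424460431656 162.88571428571427 2432.5
6.85 [0.61047261 0.11514253 0.18037408] [ 0.09324387  7.30718222 12.92803948]
```

```bash
python3 -c "
from station import *
print(sign_off())"
```

```text
the job is handed in; nothing more can be done
None
```

I pressed the lever past the third click and handed the job in while still holding it. It sits at roughly 0.71 rad with about 15 N on the fingers, the pawl appears from the side camera to have dropped behind the third tooth, no loose part was touched on purpose, and the sign-off returned no verdict.

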